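# Put three test modules back in their own docks

### The job

The blue, green and orange electronics modules are each standing in a dock of the wrong colour. Using the grey mat as the spare spot on the way (set one module down on the middle of it and let go), move every module into the dock with end stops of its own colour: upright on the plate, in the middle and in line between the two end stops. Set the modules down rather than dropping them, and leave the breadboard, spool and screwdriver where they are.

Things in the scene. Friction and masses are not known exactly. Their poses are not given: they have to be found in the camera images.
- center_blue (a point): The relay module: blue housing, white relay block and black screw-terminal strip on top. Loose, about 0.16 kg, 70 mm long (its x axis), 40 mm wide (y), 50 mm high, z up; this point is its centre, 25 mm above its underside. The side walls (40 mm apart) are plain and flat up to 42 mm above the underside; grip across them from above. At the start it stands upright in the green dock, roughly along it.
- center_green (a point): The camera module: green housing with a round black lens on top. Loose, about 0.16 kg, 70 mm long (its x axis), 40 mm wide (y), 50 mm high, z up; this point is its centre, 25 mm above its underside. The side walls (40 mm apart) are plain and flat up to 42 mm above the underside; grip across them from above. At the start it stands upright in the orange dock, roughly along it.
- center_orange (a point): The power module: orange housing with bright metal cooling fins on top. Loose, about 0.16 kg, 70 mm long (its x axis), 40 mm wide (y), 50 mm high, z up; this point is its centre, 25 mm above its underside. The side walls (40 mm apart) are plain and flat up to 42 mm above the underside; grip across them from above. At the start it stands upright in the blue dock, roughly along it.
- dock_blue: The blue dock: fixed plywood plate 112 mm (x) by 100 mm (y), 6 mm thick, with two blue end stops across its x ends, each 10 mm thick, 70 mm wide, tops 18 mm above the table, 86 mm apart inside; its y sides are open. Origin: centre of the plate's underside, on the table. A module in it stands on the plate between the end stops, its length along the dock's x axis, either way round.
- dock_green: The green dock: fixed plywood plate 112 mm (x) by 100 mm (y), 6 mm thick, with two green end stops across its x ends, each 10 mm thick, 70 mm wide, tops 18 mm above the table, 86 mm apart inside; its y sides are open. Origin: centre of the plate's underside, on the table. A module in it stands on the plate between the end stops, its length along the dock's x axis, either way round.
- dock_orange: The orange dock: fixed plywood plate 112 mm (x) by 100 mm (y), 6 mm thick, with two orange end stops across its x ends, each 10 mm thick, 70 mm wide, tops 18 mm above the table, 86 mm apart inside; its y sides are open. Origin: centre of the plate's underside, on the table. A module in it stands on the plate between the end stops, its length along the dock's x axis, either way round.
- mat: The spare spot: fixed flat grey rubber mat with a dark edge, 112 mm (x) by 100 mm (y), 6 mm thick, empty at the start, no end stops. Origin: centre of its underside, on the table.
- breadboard: Bystander, to be left where it is: white breadboard lying flat, 82 mm (x) by 54 mm (y) by 10 mm high, loose. Origin: centre of its underside.
- spool: Bystander, to be left where it is: black spool standing on its flange, 52 mm across, 32 mm high, loose. Origin: centre of its underside.
- screwdriver: Bystander, to be left where it is: screwdriver with yellow handle lying on the table along its x axis (tip to +x), 150 mm long, 26 mm high, loose. Origin: under it, on the table.

How it is judged:
On the way:
1. one of the modules stands on the grey mat, upright, at rest and released, its centre within 35 mm of the mat's (((horizontal distance between center_blue and mat below 0.035 m and z of center_blue in the frame of mat between 0.027 and 0.035 m and linear speed of module_blue below 0.02 m/s and angular speed of module_blue below 0.1 rad/s and angle between center_blue's own z axis and vertical below 0.1 rad and contact force between the fingers and module_blue below 0.05 N) or (horizontal distance between center_green and mat below 0.035 m and z of center_green in the frame of mat between 0.027 and 0.035 m and linear speed of module_green below 0.02 m/s and angular speed of module_green below 0.1 rad/s and angle between center_green's own z axis and vertical below 0.1 rad and contact force between the fingers and module_green below 0.05 N) or (horizontal distance between center_orange and mat below 0.035 m and z of center_orange in the frame of mat between 0.027 and 0.035 m and linear speed of module_orange below 0.02 m/s and angular speed of module_orange below 0.1 rad/s and angle between center_orange's own z axis and vertical below 0.1 rad and contact force between the fingers and module_orange below 0.05 N))), for 0.2 s.
At the end, for the whole second after the job is handed in: Each module stands upright (within 0.1 rad) on the plate of the dock of its own colour (height within 4 mm), its centre within 15 mm of the dock's centre and its length within 0.2 rad of the dock's x axis (either way round), at rest and released (horizontal distance between center_blue and dock_blue below 0.015 m and z of center_blue in the frame of dock_blue between 0.027 and 0.035 m and linear speed of each of module_blue, module_green, module_orange below 0.02 m/s and angular speed of each of module_blue, module_green, module_orange below 0.1 rad/s and angle between each of center_blue, center_green, center_orange's own z axis and vertical below 0.1 rad and angle between the x axis of center_blue and the x axis of dock_blue, either way round below 0.2 rad and contact force between the fingers and module_blue below 0.05 N and horizontal distance between center_green and dock_green below 0.015 m and z of center_green in the frame of dock_green between 0.027 and 0.035 m and angle between the x axis of center_green and the x axis of dock_green, either way round below 0.2 rad and contact force between the fingers and module_green below 0.05 N and horizontal distance between center_orange and dock_orange below 0.015 m and z of center_orange in the frame of dock_orange between 0.027 and 0.035 m and angle between the x axis of center_orange and the x axis of dock_orange, either way round below 0.2 rad and contact force between the fingers and module_orange below 0.05 N); the robot touches nothing.
It fails at once if a module is dropped or thrown: it moves faster than 0.6 m/s while no finger touches it (a fall of about 2 cm) ((contact force between the fingers and module_blue below 0.02 N and linear speed of module_blue above 0.6 m/s) or (contact force between the fingers and module_green below 0.02 N and linear speed of module_green above 0.6 m/s) or (contact force between the fingers and module_orange below 0.02 N and linear speed of module_orange above 0.6 m/s)).
It fails at once if the breadboard is pushed more than 25 mm from its place (distance of breadboard from where it was at the start of the episode above 0.025 m).
It fails at once if the spool is pushed more than 25 mm from its place (distance of spool from where it was at the start of the episode above 0.025 m).
It fails at once if the screwdriver is pushed more than 25 mm from its place (distance of screwdriver from where it was at the start of the episode above 0.025 m).
It also fails if it takes over 128 s, if anything falls off the work surface, if the arm or the gripper's body presses on something with over 40 N, if the wrist force passes 120 N, or if a joint passes its speed limit or range.

### The arm

A 6-joint arm with a two-finger parallel gripper is mounted at the origin on the work surface. World frame = base frame: x ahead of the robot, y to its left, z up, the work surface at z = 0. Lengths are in m, angles in rad, forces in N, time in s.
With the tool pointing down it reaches from about 0.35 to 0.975 m from the base axis. Payload 4.9 kg.
Tool frame: the origin (TCP) lies at the very end of the fingers, on their centre line; the grasp point (between the pads) lies 19 mm behind it; z points along the fingers, y is the line along which they close (so a half turn about z gives the same grasp; the last joint's range is limited). The gripper opens to 85 mm and grips with 20 to 120 N. Pads are 22 mm wide; open, the fingers measure 114 mm over their backs; the gripper's body (76 mm by 85 mm) begins 54 mm behind the grasp point. The pads swing forward as they close: fully open they stand 13 mm farther back than shut.
Start: joints at [-1.312, 0.053, 1.613, -0, 1.476, -0.119], TCP at [0.231, -0.581, 0.231] pointing down, gripper open.
Joint ranges: [-3.01, 3.01], [-1.01, 2.22], [0.06, 2.58], [-1.02, 4.17], [0.09, 2.62], [-3.14, 3.14]. Speed limits (rad/s): [2.57, 2.57, 3.14, 3.14, 3.14, 3.14].

### API

Orientations are given as a unit quaternion [w, x, y, z].
In Python, from plant import state, optics, ticket, nets gives the robot as it stands. The module is installed in compiled form; this text tells all that it offers.
- The arm moves only by the shell command python3 -m inch 'ROWS' [OPENING]. ROWS is JSON, a list of rows, each an object of numbers: "dx", "dy", "dz": the shift along the tool's x, y, z as a fraction of full scale; "rx", "ry", "rz": the turn, a rotation vector about the tool's x, y, z as a fraction of full scale. In form: [{"dx": .., "dy": .., "dz": .., "rx": .., "ry": .., "rz": ..}, ...]. A call has 1 to 5 rows; each row is the pose to reach, as a shift and turn from the pose commanded when the call began, along the tool's axes at that moment; what a row does not reach only later rows make up. Full scale, the value 1, is 0.8 m for a shift and 1.5 rad for a turn. A row lasts 1/10 s, in which the tool goes at most 50 mm and 8.59 degrees, less where a joint would pass 70% of its speed; a pose out of reach is approached as far as the arm can. A call with a number of a shift or a turn outside -1 to 1 is refused whole. A call with a gripper value outside its range is refused whole. OPENING is the opening, from -1 (shut) to 1 (fully open), set as the call begins (- or left out, the last holds). The fingers move at their own pace and stop on an object; the grip force is fixed at half the most. Time passes only in rows, so rows that repeat a pose let the fingers close. It gives the time, the measured TCP pose, the force, the opening and the grip force at its end, in the units of the state.
- state(): the state, without advancing time (a new reading comes with each control period).
- optics.grab_frame(name): name is "scene" or "top" or "wrist"; returns the picture (400x640x3 uint8, red, green, blue); there is no depth.
- optics.camera_info(name): a dict with "fx", "fy", "cx", "cy" (pixels), "R" (3x3) and "t" (3): a world point X has camera coordinates R X + t. Camera axes: x right, y down, z forward; pixel columns grow to the right and rows downward; lengths in m; the calibration is good to about 2 mm. A picture is of the moment at which its call begins: read the wrist's pose just before it. camera_info takes no time and is no camera call; for the wrist camera it gives the pose at the moment of the call.
- ticket.job_done(): hands the job in; it is judged then, once.
Trained networks look in the newest picture that a camera, given by its name, has taken for a name from the list of things; names that differ only in an ending like _2 or _b are one class to them, and where a whole thing is asked for, a point or a joint stands for the part that bears it (a point fixed in the world has none). Each returns a list of dicts, best first, with "confidence" (0 to 1); they miss things now and then, are a little off and sometimes report something else, mostly with a low value. They report only what shows in the picture. A call takes as long as a camera call.
- nets.boxes_of(camera, name): "bbox" ([centre column, centre row, width, height] in pixels, round what is visible of it).
- nets.outline_of(camera, name): "pixels" (400x640 bool, what is visible of it) and "bbox" ([centre column, centre row, width, height] in pixels, round what is visible of it).
The state is a dict: "time": time; "joint_pos": joint angles; "joint_vel": joint speeds; "joint_efforts": joint torques, N m; "tool_pos": TCP position; "tool_rot": TCP orientation; "contact_force": force on the tool from outside, world axes, zero at the start; "ft_torque": the same for the moment, N m; "gripper_width": opening from 0.0 (shut) to 1.0 (fully open); "grasp_force": force on a finger pad.
Only numpy, scipy, OpenCV 4.12 (cv2) and the standard library are available. Lean on these libraries where they do the work, as an engineer would, in place of code of your own. Each camera call takes 0.05 s, during which the arm holds its last target. There are 200 camera calls.

## Working session

There is one attempt and no reset: what is moved stays moved. The work goes in short steps, Python scripts to look and compute and a shell command to move; the robot and the scene stay as the last step left them, time stands still between calls to the robot, and variables do not carry over. Pictures are saved under pics/ and viewed, at most 14 in all, crops included, and the job is handed in when it is done.

```bash
mkdir -p pics
python3 - <<'E'
from plant import state, optics, nets
import cv2
for n in("top","scene"):
    im=optics.grab_frame(n); cv2.imwrite(f"pics/{n}0.png",im[:,:,::-1])
    c=optics.camera_info(n); print(n,c)
s=state();print(s)
E
```

```text
top {'fx': 493.7630631495138, 'fy': 493.7630631495138, 'cx': 329.86398853161086, 'cy': 200.33338544811005, 'R': array([[ 2.16099968e-02, -9.99766467e-01, -1.41705384e-04],
       [-9.98392090e-01, -2.15728596e-02, -5.24199096e-02],
       [ 5.24046108e-02,  1.27427161e-03, -9.98625121e-01]]), 't': array([0.00833285, 0.549874  , 1.27884234])}
scene {'fx': 409.7472179774224, 'fy': 409.7472179774224, 'cx': 316.64477299821334, 'cy': 197.06415641407187, 'R': array([[-0.74245071,  0.66989416, -0.00296068],
       [ 0.51434416,  0.56721026, -0.64321272],
       [-0.42920512, -0.47907655, -0.7656818 ]]), 't': array([ 0.42408956, -0.26078261,  1.30514755])}
{'time': 0.1, 'joint_pos': array([-1.31201572e+00,  5.32952269e-02,  1.61414054e+00,  1.67463069e-05,
        1.47599324e+00, -1.19006977e-01]), 'joint_vel': array([-0.00038187, -0.00193425, -0.00175652,  0.00113719, -0.0021147 ,
       -0.00047444]), 'joint_efforts': array([ 2.40331810e-04, -3.94903779e+01, -3.71363533e+01, -8.79080949e-05,
        3.91446098e-03, -1.71683723e-05]), 'tool_pos': array([ 0.23039851, -0.58038717,  0.23019288]), 'tool_rot': array([-9.16515596e-04,  9.82212287e-01,  1.87771616e-01, -5.58016237e-05]), 'contact_force': array([-0.03112937, -0.96592264, -0.40645863]), 'ft_torque': array([ 0.04008639, -0.03307784,  0.04826728]), 'grasp_force': 0.0, 'gripper_width': 0.9981507324914769}
```

View pics/top0.png

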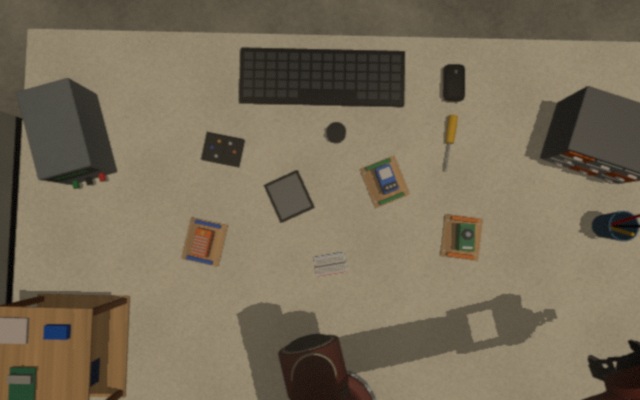

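The top view shows the blue module in the green dock (385,181), orange in the blue dock (205,241) and green in the orange dock (462,237). The mat is at (289,196), and the breadboard (330,263), spool (336,132) and screwdriver (450,140) lie between them.

```bash
cat > h.py <<'E'
import numpy as np, cv2
from plant import state, optics, nets
from scipy.spatial.transform import Rotation as Ro
def world(c,px,z):
    px=np.atleast_2d(px).astype(float); R,t=c["R"],c["t"]
    d=np.c_[(px[:,0]-c["cx"])/c["fx"],(px[:,1]-c["cy"])/c["fy"],np.ones(len(px))]@R
    o=-R.T@t
    return (o+d*((z-o[2])/d[:,2])[:,None])[:,:2]
def pixel(c,X):
    p=np.atleast_2d(X)@c["R"].T+c["t"]
    return np.c_[c["fx"]*p[:,0]/p[:,2]+c["cx"],c["fy"]*p[:,1]/p[:,2]+c["cy"]]
def grab(cam,fn=None):
    c=optics.camera_info(cam); im=optics.grab_frame(cam)
    if fn: cv2.imwrite("pics/"+fn,im[:,:,::-1])
    return c,im
def rect(cam,c,name,z):
    "rectangle round the outline, in world at height z: centre, sides, angle of the first side"
    r=nets.outline_of(cam,name)
    if not r: return None
    ys,xs=np.nonzero(r[0]["pixels"]); w=world(c,np.c_[xs,ys],z)*1000
    (cx,cy),(a,b),ang=cv2.minAreaRect(w.astype(np.float32))
    return dict(conf=round(r[0]["confidence"],2),c=(round(cx/1e3,4),round(cy/1e3,4)),s=(round(a),round(b)),ang=round(ang,1),bbox=np.round(r[0]["bbox"]).tolist())
def go(p,yaw):
    "row numbers towards TCP p, tool straight down, tool x axis along yaw (deg, mod 180)"
    s=state(); w,x,y,z=s["tool_rot"]; T=Ro.from_quat([x,y,z,w])
    best=None
    for k in (0,180):
        a=np.radians(yaw+k); G=Ro.from_matrix(np.array([[np.cos(a),np.sin(a),0],[np.sin(a),-np.cos(a),0],[0,0,-1]]))
        v=(T.inv()*G).as_rotvec()
        if best is None or abs(v[2])<abs(best[2]): best=v
    d=T.inv().apply(np.array(p)-s["tool_pos"])
    print("row",dict(zip(["dx","dy","dz","rx","ry","rz"],np.round(np.r_[d/.8,best/1.5],4))),"mm",np.round(d*1000,1),"deg",np.round(np.degrees(best),1),"q6",round(s["joint_pos"][5],2))
E
python3 - <<'E'
from h import *
c,im=grab("top")
for n,z in [("mat",.006),("dock_blue",.006),("dock_green",.006),("dock_orange",.006),("center_blue",.05),("center_green",.05),("center_orange",.05),("spool",.03),("breadboard",.01),("screwdriver",.013)]: print(n,rect("top",c,n,z))
s=state();cw=optics.camera_info("wrist");print("cam",-cw["R"].T@cw["t"],s["tool_pos"],np.round(cw["R"],2),cw["fx"])
go((.47,.0,.28),0)
E
```

```text
mat {'conf': 0.59, 'c': (0.5596, 0.1308), 's': (116, 103), 'ang': 25.7, 'bbox': [291.0, 195.0, 49.0, 50.0]}
dock_blue {'conf': 0.55, 'c': (0.4348, 0.3484), 's': (104, 111), 'ang': 78.8, 'bbox': [204.0, 241.0, 45.0, 49.0]}
dock_green {'conf': 0.88, 'c': (0.6036, -0.121), 's': (111, 99), 'ang': 22.2, 'bbox': [387.0, 183.0, 44.0, 52.0]}
dock_orange {'conf': 0.94, 'c': (0.4606, -0.3259), 's': (100, 113), 'ang': 84.8, 'bbox': [460.0, 235.0, 40.0, 41.0]}
center_blue {'conf': 0.82, 'c': (0.6059, -0.1214), 's': (70, 45), 'ang': 22.6, 'bbox': [387.0, 178.0, 27.0, 34.0]}
center_green {'conf': 0.94, 'c': (0.462, -0.3233), 's': (70, 48), 'ang': 0.4, 'bbox': [466.0, 236.0, 19.0, 27.0]}
center_orange {'conf': 0.55, 'c': (0.4329, 0.3413), 's': (47, 71), 'ang': 77.3, 'bbox': [203.0, 241.0, 21.0, 31.0]}
spool {'conf': 0.88, 'c': (0.7261, 0.0093), 's': (50, 53), 'ang': 64.8, 'bbox': [336.0, 134.0, 18.0, 20.0]}
breadboard {'conf': 0.88, 'c': (0.383, 0.0179), 's': (52, 79), 'ang': 10.8, 'bbox': [330.0, 267.0, 31.0, 23.0]}
screwdriver {'conf': 0.87, 'c': (0.7187, -0.2905), 's': (26, 130), 'ang': 82.5, 'bbox': [450.0, 139.0, 11.0, 52.0]}
cam [ 0.30267707 -0.5512129   0.37394916] [ 0.23053048 -0.58093093  0.23136505] [[ 0.37 -0.93 -0.  ]
 [-0.88 -0.35  0.3 ]
 [-0.28 -0.11 -0.95]] 284.3328526534814
row {'dx': np.float64(0.5461), 'dy': np.float64(-0.5645), 'dz': np.float64(-0.0609), 'rx': np.float64(0.0001), 'ry': np.float64(0.0), 'rz': np.float64(0.2519)} mm [ 436.9 -451.6  -48.7] deg [ 0.   0.  21.6] q6 -0.12
```

Run:
```python
from h import *
go((.46,-.325,.26),-4)
```

```text
row {'dx': np.float64(0.3846), 'dy': np.float64(-0.1915), 'dz': np.float64(-0.0358), 'rx': np.float64(0.0001), 'ry': np.float64(0.0), 'rz': np.float64(0.2984)} mm [ 307.7 -153.2  -28.7] deg [ 0.   0.  25.6] q6 -0.12
```

```bash
python3 -m inch '[{"dx":0.2,"dy":-0.1,"dz":-0.036},{"dx":0.2,"dy":-0.1,"dz":-0.036},{"dx":0.2,"dy":-0.1,"dz":-0.036},{"dx":0.2,"dy":-0.1,"dz":-0.036}]' 1 
python3 -m inch '[{"dx":0.185,"dy":-0.092,"rz":0.3},{"dx":0.185,"dy":-0.092,"rz":0.3},{"dx":0.185,"dy":-0.092,"rz":0.3},{"dx":0.185,"dy":-0.092,"rz":0.3},{"dx":0.185,"dy":-0.092,"rz":0.3}]'
python3 - <<'E'
from h import *
c,im=grab("wrist","w1.png")
for n,z in [("dock_orange",.006),("center_green",.05)]: print(n,rect("wrist",c,n,z))
print(state()["tool_pos"])
go((.60,-.121,.26),22)
E
```

```text
dock_orange None
center_green None
[ 0.23050513 -0.58092048  0.23133038]
row {'dx': np.float64(0.6413), 'dy': np.float64(-0.364), 'dz': np.float64(-0.0359), 'rx': np.float64(0.0), 'ry': np.float64(0.0), 'rz': np.float64(-0.0042)} mm [ 513.1 -291.2  -28.7] deg [ 0.   0.  -0.4] q6 -0.12validation failed for argument at $[0]...
validation failed for argument at $[0]...
```

View pics/w1.png

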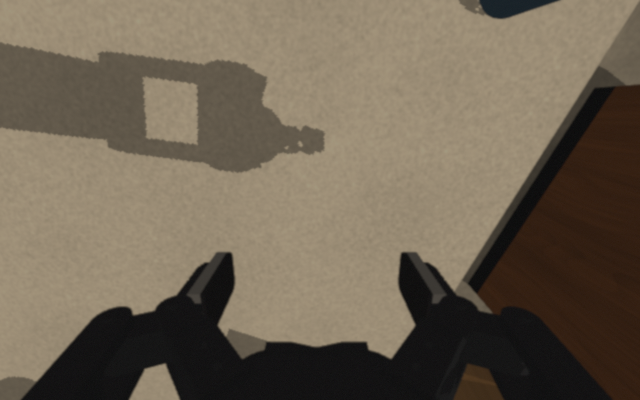

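The picture shows only bare table and the fingers (about (220,270) and (410,270)). The call was refused, probably because a row needs all six keys, so I'm resending with them. I'll also stop about 60 mm short of the target so the gripper doesn't hide it.

```bash
python3 -m inch '[{"dx":0.2,"dy":-0.1,"dz":-0.036,"rx":0,"ry":0,"rz":0},{"dx":0.2,"dy":-0.1,"dz":-0.036,"rx":0,"ry":0,"rz":0},{"dx":0.2,"dy":-0.1,"dz":-0.036,"rx":0,"ry":0,"rz":0},{"dx":0.2,"dy":-0.1,"dz":-0.036,"rx":0,"ry":0,"rz":0}]' 1 &&
python3 -m inch '[{"dx":0.115,"dy":-0.07,"dz":0,"rx":0,"ry":0,"rz":0.3},{"dx":0.115,"dy":-0.07,"dz":0,"rx":0,"ry":0,"rz":0.3},{"dx":0.115,"dy":-0.07,"dz":0,"rx":0,"ry":0,"rz":0.3},{"dx":0.115,"dy":-0.07,"dz":0,"rx":0,"ry":0,"rz":0.3}]'
python3 - <<'E'
from h import *
c,im=grab("wrist","w2.png")
for n,z in [("dock_orange",.006),("center_green",.05)]: print(n,rect("wrist",c,n,z))
print(state()["tool_pos"])
go((.55,-.145,.26),22)
E
```

```text
time: 1.2
tool_pos: [0.3515, -0.4454, 0.261]
tool_rot: [0.0, 0.982, 0.189, 0.001]
contact_force: [-0.6, -0.7, -0.4]
gripper_width: 0.999
grasp_force: 0.0
time: 1.6
tool_pos: [0.4158, -0.3599, 0.2603]
tool_rot: [0.0, 0.999, -0.035, 0.0]
contact_force: [0.0, -0.3, -0.1]
gripper_width: 0.998
grasp_force: 0.0
dock_orange {'conf': 0.65, 'c': (0.4618, -0.3261), 's': (100, 112), 'ang': 83.8, 'bbox': [291.0, 133.0, 72.0, 85.0]}
center_green {'conf': 0.97, 'c': (0.4634, -0.3304), 's': (43, 70), 'ang': 89.1, 'bbox': [288.0, 136.0, 39.0, 59.0]}
[ 0.41414684 -0.36225058  0.26015363]
row {'dx': np.float64(0.1503), 'dy': np.float64(-0.2828), 'dz': np.float64(0.0), 'rx': np.float64(0.0003), 'ry': np.float64(0.0002), 'rz': np.float64(-0.303)} mm [ 120.2 -226.3    0. ] deg [  0.   0. -26.] q6 0.79
```

View pics/w2.png

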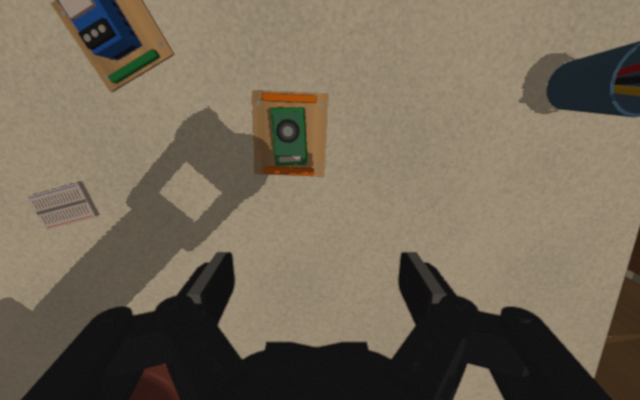

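The green module sits at about (288,136) in the orange dock (291,133), and the numbers agree with the picture. Next is the green dock with the blue module.

```bash
python3 -m inch '[{"dx":0.15,"dy":-0.283,"dz":0,"rx":0,"ry":0,"rz":-0.303},{"dx":0.15,"dy":-0.283,"dz":0,"rx":0,"ry":0,"rz":-0.303},{"dx":0.15,"dy":-0.283,"dz":0,"rx":0,"ry":0,"rz":-0.303},{"dx":0.15,"dy":-0.283,"dz":0,"rx":0,"ry":0,"rz":-0.303},{"dx":0.15,"dy":-0.283,"dz":0,"rx":0,"ry":0,"rz":-0.303}]' >/dev/null
python3 - <<'E'
from h import *
c,im=grab("wrist","w3.png")
for n,z in [("dock_green",.006),("center_blue",.05),("mat",.006)]: print(n,rect("wrist",c,n,z))
print(state()["tool_pos"])
E
```

```text
dock_green {'conf': 0.88, 'c': (0.605, -0.1211), 's': (113, 100), 'ang': 22.9, 'bbox': [312.0, 119.0, 76.0, 91.0]}
center_blue {'conf': 0.59, 'c': (0.6087, -0.1233), 's': (71, 40), 'ang': 22.4, 'bbox': [315.0, 120.0, 32.0, 58.0]}
mat {'conf': 0.73, 'c': (0.5603, 0.129), 's': (111, 101), 'ang': 25.8, 'bbox': [118.0, 77.0, 97.0, 98.0]}
[ 0.54741306 -0.15010451  0.25987599]
```

View pics/w3.png

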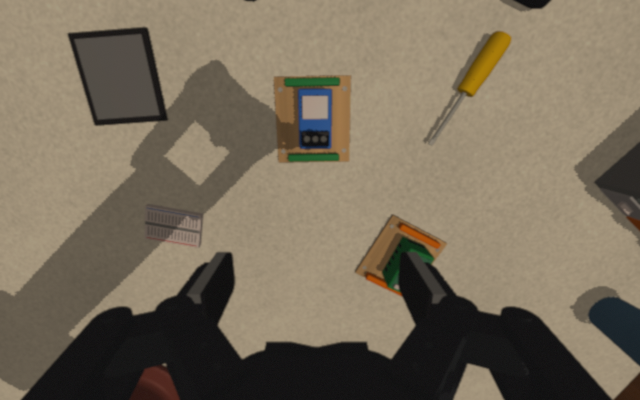

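The blue module (315,120) stands centred in the green dock (312,119), and the mat is clear at (118,77). Grasping blue.

Run:
```python
from h import *
go((.6075,-.1225,.018),22.5)
```

```text
row {'dx': np.float64(0.0828), 'dy': np.float64(-0.0039), 'dz': np.float64(0.3023), 'rx': np.float64(0.0001), 'ry': np.float64(0.0006), 'rz': np.float64(-0.0057)} mm [ 66.3  -3.1 241.8] deg [ 0.   0.1 -0.5] q6 0.79
```

```bash
python3 -m inch '[{"dx":0.083,"dy":-0.004,"dz":0.15,"rx":0,"ry":0,"rz":-0.006},{"dx":0.083,"dy":-0.004,"dz":0.15,"rx":0,"ry":0,"rz":-0.006},{"dx":0.083,"dy":-0.004,"dz":0.15,"rx":0,"ry":0,"rz":-0.006},{"dx":0.083,"dy":-0.004,"dz":0.15,"rx":0,"ry":0,"rz":-0.006},{"dx":0.083,"dy":-0.004,"dz":0.15,"rx":0,"ry":0,"rz":-0.006}]' 1
python3 - <<'E'
from h import *
go((.6075,-.1225,.018),22.5)
E
```

```text
time: 2.95
tool_pos: [0.6069, -0.1238, 0.1397]
tool_rot: [-0.0, 0.981, 0.194, -0.001]
contact_force: [-0.7, 0.3, 1.7]
gripper_width: 1.003
grasp_force: 0.0
row {'dx': np.float64(0.0016), 'dy': np.float64(-0.0011), 'dz': np.float64(0.1521), 'rx': np.float64(-0.0005), 'ry': np.float64(0.0011), 'rz': np.float64(-0.0021)} mm [  1.3  -0.9 121.7] deg [-0.   0.1 -0.2] q6 0.86
```

```bash
python3 -m inch '[{"dx":0.001,"dy":-0.001,"dz":0.04,"rx":0,"ry":0,"rz":0},{"dx":0.001,"dy":-0.001,"dz":0.08,"rx":0,"ry":0,"rz":0},{"dx":0.001,"dy":-0.001,"dz":0.12,"rx":0,"ry":0,"rz":0},{"dx":0.001,"dy":-0.001,"dz":0.152,"rx":0,"ry":0,"rz":0},{"dx":0.001,"dy":-0.001,"dz":0.152,"rx":0,"ry":0,"rz":0}]' && 
python3 -m inch '[{"dx":0,"dy":0,"dz":0,"rx":0,"ry":0,"rz":0},{"dx":0,"dy":0,"dz":0,"rx":0,"ry":0,"rz":0},{"dx":0,"dy":0,"dz":0,"rx":0,"ry":0,"rz":0},{"dx":0,"dy":0,"dz":0,"rx":0,"ry":0,"rz":0},{"dx":0,"dy":0,"dz":0,"rx":0,"ry":0,"rz":0}]' -1 && python3 -m inch '[{"dx":0,"dy":0,"dz":0,"rx":0,"ry":0,"rz":0},{"dx":0,"dy":0,"dz":0,"rx":0,"ry":0,"rz":0},{"dx":0,"dy":0,"dz":0,"rx":0,"ry":0,"rz":0},{"dx":0,"dy":0,"dz":0,"rx":0,"ry":0,"rz":0},{"dx":0,"dy":0,"dz":0,"rx":0,"ry":0,"rz":0}]'
```

```text
time: 3.45
tool_pos: [0.6061, -0.122, 0.0172]
tool_rot: [-0.001, 0.981, 0.194, -0.002]
contact_force: [-0.0, 0.0, -0.7]
gripper_width: 1.001
grasp_force: 0.0
time: 3.95
tool_pos: [0.6102, -0.1218, 0.0215]
tool_rot: [0.001, 0.981, 0.194, 0.002]
contact_force: [-0.4, -1.5, 7.1]
gripper_width: 0.457
grasp_force: 63.0
time: 4.45
tool_pos: [0.6102, -0.1218, 0.0215]
tool_rot: [0.001, 0.981, 0.194, 0.002]
contact_force: [-0.7, -0.9, 6.9]
gripper_width: 0.453
grasp_force: 63.0
```

```bash
python3 -m inch '[{"dx":0,"dy":0,"dz":-0.03,"rx":0,"ry":0,"rz":0},{"dx":0,"dy":0,"dz":-0.07,"rx":0,"ry":0,"rz":0},{"dx":0,"dy":0,"dz":-0.11,"rx":0,"ry":0,"rz":0},{"dx":0,"dy":0,"dz":-0.11,"rx":0,"ry":0,"rz":0},{"dx":0,"dy":0,"dz":-0.11,"rx":0,"ry":0,"rz":0}]'
python3 - <<'E'
from h import *
c,im=grab("wrist","w4.png")
go((.560,.129,.105),25.7)
E
```

```text
time: 4.95
tool_pos: [0.6085, -0.1209, 0.1072]
tool_rot: [0.0, 0.981, 0.194, 0.001]
contact_force: [-0.5, 0.6, -2.7]
gripper_width: 0.459
grasp_force: 62.2
row {'dx': np.float64(0.0643), 'dy': np.float64(-0.3109), 'dz': np.float64(0.0007), 'rx': np.float64(-0.0008), 'ry': np.float64(0.0009), 'rz': np.float64(-0.0381)} mm [  51.4 -248.7    0.6] deg [-0.1  0.1 -3.3] q6 0.86
```

View pics/w4.png

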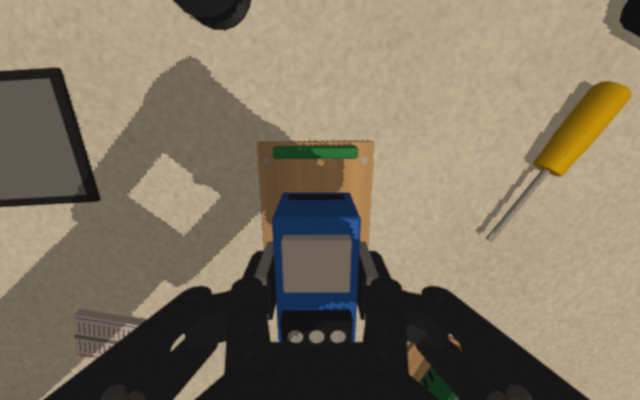

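The blue module is held straight between the fingers (centre about (316,265)) and is clear of the plate. Next I carry it to the mat.

```bash
python3 -m inch '[{"dx":0.01,"dy":-0.05,"dz":0,"rx":0,"ry":0,"rz":-0.01},{"dx":0.02,"dy":-0.105,"dz":0,"rx":0,"ry":0,"rz":-0.02},{"dx":0.032,"dy":-0.16,"dz":0,"rx":0,"ry":0,"rz":-0.03},{"dx":0.044,"dy":-0.215,"dz":0,"rx":0,"ry":0,"rz":-0.038},{"dx":0.055,"dy":-0.265,"dz":0,"rx":0,"ry":0,"rz":-0.038}]' >/dev/null
python3 -m inch '[{"dx":0.01,"dy":-0.046,"dz":0,"rx":0,"ry":0,"rz":0},{"dx":0.01,"dy":-0.046,"dz":0,"rx":0,"ry":0,"rz":0},{"dx":0.01,"dy":-0.046,"dz":0,"rx":0,"ry":0,"rz":0}]'
python3 - <<'E'
from h import *
go((.560,.129,.0225),25.7)
E
```

```text
time: 5.8
tool_pos: [0.5576, 0.1289, 0.1042]
tool_rot: [0.0, 0.975, 0.223, -0.002]
contact_force: [-0.2, 0.3, -1.9]
gripper_width: 0.458
grasp_force: 62.1
row {'dx': np.float64(0.0032), 'dy': np.float64(0.0013), 'dz': np.float64(0.1021), 'rx': np.float64(-0.0005), 'ry': np.float64(0.0026), 'rz': np.float64(0.0012)} mm [ 2.5  1.  81.6] deg [-0.   0.2  0.1] q6 1.22
```

```bash
python3 -m inch '[{"dx":0.003,"dy":0.001,"dz":0.04,"rx":0,"ry":0,"rz":0},{"dx":0.003,"dy":0.001,"dz":0.075,"rx":0,"ry":0,"rz":0},{"dx":0.003,"dy":0.001,"dz":0.095,"rx":0,"ry":0,"rz":0},{"dx":0.003,"dy":0.001,"dz":0.1,"rx":0,"ry":0,"rz":0},{"dx":0.003,"dy":0.001,"dz":0.1,"rx":0,"ry":0,"rz":0}]'
```

```text
time: 6.3
tool_pos: [0.5615, 0.128, 0.0258]
tool_rot: [-0.0, 0.975, 0.222, -0.001]
contact_force: [0.1, -0.5, -1.6]
gripper_width: 0.457
grasp_force: 62.1
```

```bash
python3 -m inch '[{"dx":0,"dy":0,"dz":0.003,"rx":0,"ry":0,"rz":0},{"dx":0,"dy":0,"dz":0.005,"rx":0,"ry":0,"rz":0},{"dx":0,"dy":0,"dz":0.005,"rx":0,"ry":0,"rz":0}]'
```

```text
time: 6.6
tool_pos: [0.5624, 0.1289, 0.0234]
tool_rot: [0.0, 0.975, 0.222, 0.001]
contact_force: [0.1, 0.1, -2.2]
gripper_width: 0.461
grasp_force: 62.1
```

```bash
python3 -m inch '[{"dx":0,"dy":0,"dz":0.003,"rx":0,"ry":0,"rz":0},{"dx":0,"dy":0,"dz":0.003,"rx":0,"ry":0,"rz":0}]' && python3 -m inch '[{"dx":0,"dy":0,"dz":0.002,"rx":0,"ry":0,"rz":0},{"dx":0,"dy":0,"dz":0.002,"rx":0,"ry":0,"rz":0}]'
```

```text
time: 6.8
tool_pos: [0.5627, 0.129, 0.0216]
tool_rot: [0.0, 0.975, 0.222, 0.001]
contact_force: [-2.1, -0.7, 3.9]
gripper_width: 0.453
grasp_force: 62.9
time: 7.0
tool_pos: [0.5628, 0.129, 0.0215]
tool_rot: [0.0, 0.975, 0.222, 0.0]
contact_force: [-7.4, -1.0, 13.7]
gripper_width: 0.454
grasp_force: 64.1
```

Contact with the mat is confirmed. I release and rise slowly.

```bash
python3 -m inch '[{"dx":0,"dy":0,"dz":-0.002,"rx":0,"ry":0,"rz":0},{"dx":0,"dy":0,"dz":-0.002,"rx":0,"ry":0,"rz":0},{"dx":0,"dy":0,"dz":-0.002,"rx":0,"ry":0,"rz":0},{"dx":0,"dy":0,"dz":-0.002,"rx":0,"ry":0,"rz":0},{"dx":0,"dy":0,"dz":-0.002,"rx":0,"ry":0,"rz":0}]' 1 && python3 -m inch '[{"dx":0,"dy":0,"dz":0,"rx":0,"ry":0,"rz":0},{"dx":0,"dy":0,"dz":-0.03,"rx":0,"ry":0,"rz":0},{"dx":0,"dy":0,"dz":-0.08,"rx":0,"ry":0,"rz":0},{"dx":0,"dy":0,"dz":-0.14,"rx":0,"ry":0,"rz":0},{"dx":0,"dy":0,"dz":-0.14,"rx":0,"ry":0,"rz":0}]'
python3 -m inch '[{"dx":-0.0625,"dy":0,"dz":-0.14,"rx":0,"ry":0,"rz":0},{"dx":-0.0625,"dy":0,"dz":-0.14,"rx":0,"ry":0,"rz":0},{"dx":-0.0625,"dy":0,"dz":-0.14,"rx":0,"ry":0,"rz":0},{"dx":-0.0625,"dy":0,"dz":-0.14,"rx":0,"ry":0,"rz":0}]'
python3 - <<'E'
from h import *
c,im=grab("wrist","w5.png")
for n,z in [("center_blue",.056),("mat",.006),("dock_blue",.006),("center_orange",.056)]: print(n,rect("wrist",c,n,z))
go((.462,-.329,.2),-1.5)
E
```

```text
time: 7.5
tool_pos: [0.5616, 0.1288, 0.0197]
tool_rot: [-0.0, 0.975, 0.222, -0.0]
contact_force: [0.6, 0.7, 0.4]
gripper_width: 1.001
grasp_force: 0.0
time: 8.0
tool_pos: [0.5668, 0.1294, 0.1407]
tool_rot: [0.001, 0.975, 0.222, 0.007]
contact_force: [1.1, -0.3, 1.4]
gripper_width: 1.004
grasp_force: 0.0
time: 8.4
tool_pos: [0.5183, 0.107, 0.2489]
tool_rot: [0.001, 0.975, 0.222, 0.004]
contact_force: [1.0, 0.5, 0.3]
gripper_width: 1.002
grasp_force: 0.0
center_blue {'conf': 0.64, 'c': (0.5628, 0.129), 's': (68, 40), 'ang': 25.7, 'bbox': [318.0, 137.0, 31.0, 56.0]}
mat {'conf': 0.76, 'c': (0.56, 0.1298), 's': (113, 101), 'ang': 25.8, 'bbox': [314.0, 133.0, 77.0, 89.0]}
dock_blue {'conf': 0.7, 'c': (0.4346, 0.3486), 's': (100, 116), 'ang': 77.9, 'bbox': [127.0, 144.0, 104.0, 113.0]}
center_orange {'conf': 0.86, 'c': (0.444, 0.3336), 's': (55, 84), 'ang': 77.7, 'bbox': [114.0, 152.0, 76.0, 65.0]}
row {'dx': np.float64(-0.2969), 'dy': np.float64(0.4622), 'dz': np.float64(0.0522), 'rx': np.float64(-0.0005), 'ry': np.float64(0.0028), 'rz': np.float64(0.3164)} mm [-237.5  369.8   41.7] deg [-0.   0.2 27.2] q6 1.19
```

View pics/w5.png

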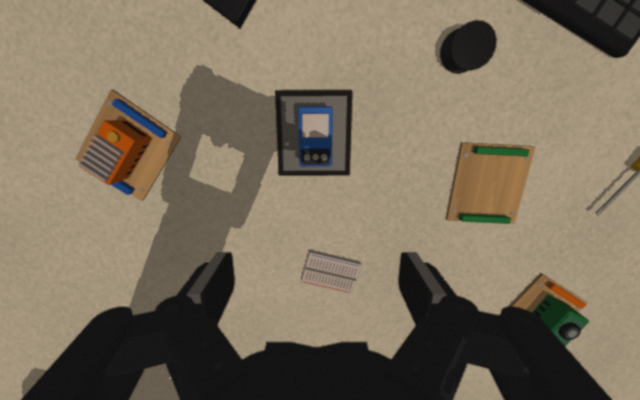

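The blue module stands centred on the mat (318,137 against 314,133), and the green dock is empty. Next is the green module.

```bash
python3 -m inch '[{"dx":-0.15,"dy":0.231,"dz":0,"rx":0,"ry":0,"rz":0.0},{"dx":-0.15,"dy":0.231,"dz":0,"rx":0,"ry":0,"rz":0.0},{"dx":-0.15,"dy":0.231,"dz":0,"rx":0,"ry":0,"rz":0.0},{"dx":-0.15,"dy":0.231,"dz":0,"rx":0,"ry":0,"rz":0.0},{"dx":-0.15,"dy":0.231,"dz":0,"rx":0,"ry":0,"rz":0.0}]' 
python3 -m inch '[{"dx":-0.147,"dy":0.231,"dz":0.05,"rx":0,"ry":0,"rz":0.316},{"dx":-0.147,"dy":0.231,"dz":0.05,"rx":0,"ry":0,"rz":0.316},{"dx":-0.147,"dy":0.231,"dz":0.05,"rx":0,"ry":0,"rz":0.316},{"dx":-0.147,"dy":0.231,"dz":0.05,"rx":0,"ry":0,"rz":0.316},{"dx":-0.147,"dy":0.231,"dz":0.05,"rx":0,"ry":0,"rz":0.316}]'
python3 - <<'E'
from h import *
c,im=grab("wrist")
for n,z in [("dock_orange",.006),("center_green",.056),("dock_green",.006)]: print(n,rect("wrist",c,n,z))
go((.4625,-.329,.018),-1.5)
E
```

```text
time: 9.15
tool_pos: [0.4875, -0.1145, 0.2421]
tool_rot: [-0.0, 0.975, 0.221, -0.002]
contact_force: [-0.1, 0.2, -0.0]
gripper_width: 1.0
grasp_force: 0.0
time: 9.65
tool_pos: [0.461, -0.3316, 0.2006]
tool_rot: [-0.001, 1.0, -0.015, -0.002]
contact_force: [-1.0, 1.5, 0.1]
gripper_width: 0.999
grasp_force: 0.0
dock_orange {'conf': 0.85, 'c': (0.4615, -0.3259), 's': (100, 113), 'ang': 83.7, 'bbox': [315.0, 171.0, 87.0, 98.0]}
center_green {'conf': 0.71, 'c': (0.4678, -0.3286), 's': (40, 74), 'ang': 87.9, 'bbox': [315.0, 178.0, 36.0, 67.0]}
dock_green {'conf': 0.9, 'c': (0.6054, -0.1218), 's': (117, 101), 'ang': 22.9, 'bbox': [112.0, 60.0, 139.0, 120.0]}
row {'dx': np.float64(0.0008), 'dy': np.float64(0.0013), 'dz': np.float64(0.2302), 'rx': np.float64(-0.0018), 'ry': np.float64(0.0016), 'rz': np.float64(-0.0001)} mm [  0.6   1.1 184.2] deg [-0.2  0.1 -0. ] q6 0.85
```

```bash
python3 -m inch '[{"dx":0.003,"dy":0.001,"dz":0.055,"rx":0,"ry":0,"rz":0},{"dx":0.003,"dy":0.001,"dz":0.11,"rx":0,"ry":0,"rz":0},{"dx":0.003,"dy":0.001,"dz":0.16,"rx":0,"ry":0,"rz":0},{"dx":0.003,"dy":0.001,"dz":0.2,"rx":0,"ry":0,"rz":0},{"dx":0.003,"dy":0.001,"dz":0.23,"rx":0,"ry":0,"rz":0}]' && 
python3 -m inch '[{"dx":0,"dy":0,"dz":0,"rx":0,"ry":0,"rz":0},{"dx":0,"dy":0,"dz":0,"rx":0,"ry":0,"rz":0}]' && python3 -m inch '[{"dx":0,"dy":0,"dz":0,"rx":0,"ry":0,"rz":0},{"dx":0,"dy":0,"dz":0,"rx":0,"ry":0,"rz":0},{"dx":0,"dy":0,"dz":0,"rx":0,"ry":0,"rz":0},{"dx":0,"dy":0,"dz":0,"rx":0,"ry":0,"rz":0},{"dx":0,"dy":0,"dz":0,"rx":0,"ry":0,"rz":0}]' -1 && python3 -m inch '[{"dx":0,"dy":0,"dz":0,"rx":0,"ry":0,"rz":0},{"dx":0,"dy":0,"dz":0,"rx":0,"ry":0,"rz":0},{"dx":0,"dy":0,"dz":0,"rx":0,"ry":0,"rz":0}]'
```

```text
time: 10.35
tool_pos: [0.4646, -0.3269, 0.0173]
tool_rot: [-0.001, 1.0, -0.012, -0.001]
contact_force: [-0.8, -0.8, 0.6]
gripper_width: 1.0
grasp_force: 0.0
time: 10.55
tool_pos: [0.4656, -0.3287, 0.0203]
tool_rot: [-0.0, 1.0, -0.012, -0.0]
contact_force: [-0.0, 0.7, 0.3]
gripper_width: 1.0
grasp_force: 0.0
time: 11.05
tool_pos: [0.4662, -0.3307, 0.0218]
tool_rot: [0.001, 1.0, -0.013, 0.001]
contact_force: [-0.5, -0.2, 6.4]
gripper_width: 0.456
grasp_force: 63.2
time: 11.35
tool_pos: [0.4662, -0.3307, 0.0218]
tool_rot: [0.001, 1.0, -0.013, 0.001]
contact_force: [-1.1, 0.5, 6.8]
gripper_width: 0.46
grasp_force: 63.4
```

```bash
python3 -m inch '[{"dx":0,"dy":0,"dz":-0.03,"rx":0,"ry":0,"rz":0},{"dx":0,"dy":0,"dz":-0.07,"rx":0,"ry":0,"rz":0},{"dx":0,"dy":0,"dz":-0.11,"rx":0,"ry":0,"rz":0},{"dx":0,"dy":0,"dz":-0.11,"rx":0,"ry":0,"rz":0},{"dx":0,"dy":0,"dz":-0.11,"rx":0,"ry":0,"rz":0}]'
python3 - <<'E'
from h import *
go((.605,-.1212,.105),22.7)
E
```

```text
time: 11.85
tool_pos: [0.465, -0.3298, 0.108]
tool_rot: [0.0, 1.0, -0.013, 0.0]
contact_force: [1.1, -0.7, -3.4]
gripper_width: 0.457
grasp_force: 62.5
row {'dx': np.float64(0.1682), 'dy': np.float64(-0.2652), 'dz': np.float64(0.0037), 'rx': np.float64(0.0002), 'ry': np.float64(-0.0001), 'rz': np.float64(-0.2813)} mm [ 134.6 -212.1    2.9] deg [  0.   -0.  -24.2] q6 0.85
```

```bash
python3 -m inch '[{"dx":0.03,"dy":-0.045,"dz":0,"rx":0,"ry":0,"rz":-0.06},{"dx":0.06,"dy":-0.095,"dz":0,"rx":0,"ry":0,"rz":-0.12},{"dx":0.09,"dy":-0.145,"dz":0,"rx":0,"ry":0,"rz":-0.18},{"dx":0.12,"dy":-0.195,"dz":0,"rx":0,"ry":0,"rz":-0.24},{"dx":0.15,"dy":-0.24,"dz":0,"rx":0,"ry":0,"rz":-0.281}]' >/dev/null
python3 - <<'E'
from h import *
go((.605,-.1212,.105),22.7)
E
```

```text
row {'dx': np.float64(0.027), 'dy': np.float64(-0.0119), 'dz': np.float64(-0.0005), 'rx': np.float64(-0.0025), 'ry': np.float64(0.0026), 'rz': np.float64(0.0019)} mm [21.6 -9.5 -0.4] deg [-0.2  0.2  0.2] q6 0.82
```

```bash
python3 -m inch '[{"dx":0.027,"dy":-0.014,"dz":0,"rx":0,"ry":0,"rz":0},{"dx":0.027,"dy":-0.014,"dz":0,"rx":0,"ry":0,"rz":0},{"dx":0.027,"dy":-0.014,"dz":0,"rx":0,"ry":0,"rz":0}]'
python3 - <<'E'
from h import *
go((.605,-.1212,.0218),22.7)
E
```

```text
time: 12.65
tool_pos: [0.6041, -0.1216, 0.1053]
tool_rot: [-0.001, 0.98, 0.197, -0.002]
contact_force: [-0.4, 0.4, -1.7]
gripper_width: 0.454
grasp_force: 62.4
row {'dx': np.float64(0.0017), 'dy': np.float64(0.0003), 'dz': np.float64(0.1043), 'rx': np.float64(-0.0018), 'ry': np.float64(0.0026), 'rz': np.float64(0.0004)} mm [ 1.3  0.2 83.5] deg [-0.2  0.2  0. ] q6 0.86
```

```bash
python3 -m inch '[{"dx":0.001,"dy":0,"dz":0.04,"rx":0,"ry":0,"rz":0},{"dx":0.001,"dy":0,"dz":0.075,"rx":0,"ry":0,"rz":0},{"dx":0.001,"dy":0,"dz":0.095,"rx":0,"ry":0,"rz":0},{"dx":0.001,"dy":0,"dz":0.103,"rx":0,"ry":0,"rz":0},{"dx":0.001,"dy":0,"dz":0.103,"rx":0,"ry":0,"rz":0}]' && python3 -m inch '[{"dx":0,"dy":0,"dz":0.003,"rx":0,"ry":0,"rz":0},{"dx":0,"dy":0,"dz":0.003,"rx":0,"ry":0,"rz":0}]'
```

```text
time: 13.15
tool_pos: [0.6053, -0.1224, 0.0245]
tool_rot: [-0.001, 0.981, 0.196, -0.001]
contact_force: [-0.8, -0.0, -2.0]
gripper_width: 0.458
grasp_force: 62.4
time: 13.35
tool_pos: [0.6073, -0.1224, 0.0247]
tool_rot: [0.001, 0.98, 0.197, 0.001]
contact_force: [-0.1, -0.3, -2.5]
gripper_width: 0.455
grasp_force: 62.4
```

```bash
python3 -m inch '[{"dx":0,"dy":0,"dz":0.003,"rx":0,"ry":0,"rz":0},{"dx":0,"dy":0,"dz":0.003,"rx":0,"ry":0,"rz":0}]' && python3 -m inch '[{"dx":0,"dy":0,"dz":0.0015,"rx":0,"ry":0,"rz":0},{"dx":0,"dy":0,"dz":0.0015,"rx":0,"ry":0,"rz":0}]'
```

```text
time: 13.55
tool_pos: [0.6072, -0.1222, 0.0218]
tool_rot: [0.001, 0.98, 0.197, 0.001]
contact_force: [0.2, 0.1, -1.3]
gripper_width: 0.456
grasp_force: 62.6
time: 13.75
tool_pos: [0.6072, -0.1222, 0.0219]
tool_rot: [0.0, 0.98, 0.197, 0.0]
contact_force: [-4.0, 0.3, 6.9]
gripper_width: 0.457
grasp_force: 63.6
```

```bash
python3 -m inch '[{"dx":0,"dy":0,"dz":-0.001,"rx":0,"ry":0,"rz":0},{"dx":0,"dy":0,"dz":-0.001,"rx":0,"ry":0,"rz":0},{"dx":0,"dy":0,"dz":-0.001,"rx":0,"ry":0,"rz":0},{"dx":0,"dy":0,"dz":-0.001,"rx":0,"ry":0,"rz":0},{"dx":0,"dy":0,"dz":-0.001,"rx":0,"ry":0,"rz":0}]' 1 && python3 -m inch '[{"dx":0,"dy":0,"dz":0,"rx":0,"ry":0,"rz":0},{"dx":0,"dy":0,"dz":-0.03,"rx":0,"ry":0,"rz":0},{"dx":0,"dy":0,"dz":-0.08,"rx":0,"ry":0,"rz":0},{"dx":0,"dy":0,"dz":-0.14,"rx":0,"ry":0,"rz":0},{"dx":0,"dy":0,"dz":-0.14,"rx":0,"ry":0,"rz":0}]' >/dev/null
python3 -m inch '[{"dx":-0.0625,"dy":0,"dz":-0.14,"rx":0,"ry":0,"rz":0},{"dx":-0.0625,"dy":0,"dz":-0.14,"rx":0,"ry":0,"rz":0},{"dx":-0.0625,"dy":0,"dz":-0.14,"rx":0,"ry":0,"rz":0},{"dx":-0.0625,"dy":0,"dz":-0.14,"rx":0,"ry":0,"rz":0}]'
python3 - <<'E'
from h import *
c,im=grab("wrist","w6.png")
for n,z in [("center_green",.056),("dock_green",.006)]: print(n,rect("wrist",c,n,z))
go((.43,.345,.24),-12)
E
```

```text
time: 14.25
tool_pos: [0.6063, -0.1219, 0.0203]
tool_rot: [-0.0, 0.98, 0.197, -0.0]
contact_force: [-0.4, -0.1, -1.2]
gripper_width: 1.001
grasp_force: 0.0
time: 15.15
tool_pos: [0.5617, -0.1425, 0.2496]
tool_rot: [0.002, 0.981, 0.196, 0.004]
contact_force: [0.8, -0.3, 0.3]
gripper_width: 0.998
grasp_force: 0.0
center_green {'conf': 0.92, 'c': (0.6059, -0.1225), 's': (67, 39), 'ang': 21.6, 'bbox': [316.0, 136.0, 35.0, 58.0]}
dock_green {'conf': 0.6, 'c': (0.6037, -0.121), 's': (113, 101), 'ang': 22.8, 'bbox': [314.0, 134.0, 78.0, 86.0]}
row {'dx': np.float64(0.0845), 'dy': np.float64(-0.6229), 'dz': np.float64(0.0042), 'rx': np.float64(-0.0009), 'ry': np.float64(0.0014), 'rz': np.float64(0.4035)} mm [  67.6 -498.3    3.4] deg [-0.1  0.1 34.7] q6 0.8
```

View pics/w6.png

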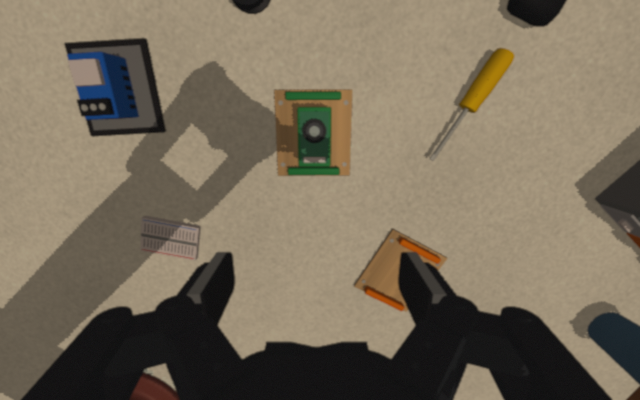

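The green module is centred in its dock (316,136 against 314,134). Next is the orange module.

```bash
python3 -m inch '[{"dx":0.034,"dy":-0.25,"dz":0,"rx":0,"ry":0,"rz":0},{"dx":0.034,"dy":-0.25,"dz":0,"rx":0,"ry":0,"rz":0},{"dx":0.034,"dy":-0.25,"dz":0,"rx":0,"ry":0,"rz":0},{"dx":0.034,"dy":-0.25,"dz":0,"rx":0,"ry":0,"rz":0}]'  >/dev/null
python3 -m inch '[{"dx":0.04,"dy":-0.28,"dz":0,"rx":0,"ry":0,"rz":0.404},{"dx":0.04,"dy":-0.28,"dz":0,"rx":0,"ry":0,"rz":0.404},{"dx":0.04,"dy":-0.28,"dz":0,"rx":0,"ry":0,"rz":0.404},{"dx":0.04,"dy":-0.28,"dz":0,"rx":0,"ry":0,"rz":0.404},{"dx":0.04,"dy":-0.28,"dz":0,"rx":0,"ry":0,"rz":0.404}]'
python3 - <<'E'
from h import *
go((.41,.345,.22),-12)
E
```

```text
time: 16.2
tool_pos: [0.4503, 0.2725, 0.2415]
tool_rot: [0.001, 0.994, -0.107, -0.002]
contact_force: [0.8, -0.2, -0.4]
gripper_width: 1.001
grasp_force: 0.0
row {'dx': np.float64(-0.0684), 'dy': np.float64(-0.0779), 'dz': np.float64(0.0269), 'rx': np.float64(0.0017), 'ry': np.float64(0.0023), 'rz': np.float64(-0.0032)} mm [-54.7 -62.3  21.6] deg [ 0.1  0.2 -0.3] q6 2.19
```

```bash
python3 -m inch '[{"dx":-0.068,"dy":-0.078,"dz":0.027,"rx":0,"ry":0,"rz":0},{"dx":-0.068,"dy":-0.078,"dz":0.027,"rx":0,"ry":0,"rz":0},{"dx":-0.068,"dy":-0.078,"dz":0.027,"rx":0,"ry":0,"rz":0}]'
python3 - <<'E'
from h import *
c,im=grab("wrist","w7.png")
for n,z in [("center_orange",.056),("dock_blue",.006)]: print(n,rect("wrist",c,n,z))
go((.434,.345,.018),-12.5)
E
```

```text
time: 16.5
tool_pos: [0.4078, 0.3456, 0.218]
tool_rot: [0.002, 0.995, -0.102, -0.004]
contact_force: [-0.4, -0.4, -1.2]
gripper_width: 0.998
grasp_force: 0.0
center_orange {'conf': 0.87, 'c': (0.4366, 0.3468), 's': (38, 69), 'ang': 77.9, 'bbox': [308.0, 156.0, 40.0, 62.0]}
dock_blue {'conf': 0.84, 'c': (0.4345, 0.3492), 's': (100, 112), 'ang': 78.8, 'bbox': [308.0, 149.0, 82.0, 90.0]}
row {'dx': np.float64(0.0276), 'dy': np.float64(-0.009), 'dz': np.float64(0.2539), 'rx': np.float64(0.0016), 'ry': np.float64(0.0012), 'rz': np.float64(0.0056)} mm [ 22.1  -7.2 203.1] deg [0.1 0.1 0.5] q6 2.34
```

View pics/w7.png

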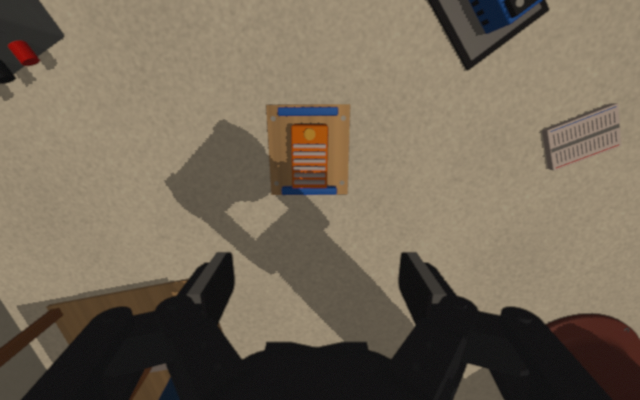

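The orange module (308,156) sits in line in the blue dock (308,149). Going down on it.

```bash
python3 -m inch '[{"dx":0.03,"dy":-0.011,"dz":0.06,"rx":0,"ry":0,"rz":0.003},{"dx":0.03,"dy":-0.011,"dz":0.12,"rx":0,"ry":0,"rz":0.003},{"dx":0.03,"dy":-0.011,"dz":0.17,"rx":0,"ry":0,"rz":0.003},{"dx":0.03,"dy":-0.011,"dz":0.22,"rx":0,"ry":0,"rz":0.003},{"dx":0.03,"dy":-0.011,"dz":0.25,"rx":0,"ry":0,"rz":0.003}]' && 
python3 -m inch '[{"dx":0,"dy":0,"dz":0,"rx":0,"ry":0,"rz":0},{"dx":0,"dy":0,"dz":0,"rx":0,"ry":0,"rz":0}]' && python3 -m inch '[{"dx":0,"dy":0,"dz":0,"rx":0,"ry":0,"rz":0},{"dx":0,"dy":0,"dz":0,"rx":0,"ry":0,"rz":0},{"dx":0,"dy":0,"dz":0,"rx":0,"ry":0,"rz":0},{"dx":0,"dy":0,"dz":0,"rx":0,"ry":0,"rz":0},{"dx":0,"dy":0,"dz":0,"rx":0,"ry":0,"rz":0}]' -1 && python3 -m inch '[{"dx":0,"dy":0,"dz":0,"rx":0,"ry":0,"rz":0},{"dx":0,"dy":0,"dz":0,"rx":0,"ry":0,"rz":0},{"dx":0,"dy":0,"dz":0,"rx":0,"ry":0,"rz":0}]'
```

```text
time: 17.15
tool_pos: [0.436, 0.3443, 0.019]
tool_rot: [0.002, 0.994, -0.108, -0.002]
contact_force: [0.2, -0.2, -0.1]
gripper_width: 1.004
grasp_force: 0.0
time: 17.35
tool_pos: [0.4379, 0.3462, 0.0233]
tool_rot: [0.0, 0.994, -0.108, 0.0]
contact_force: [0.2, 0.1, 0.6]
gripper_width: 0.999
grasp_force: 0.0
time: 17.85
tool_pos: [0.4382, 0.3477, 0.0247]
tool_rot: [-0.001, 0.994, -0.107, 0.001]
contact_force: [0.5, -0.5, 5.3]
gripper_width: 0.453
grasp_force: 63.1
time: 18.15
tool_pos: [0.4382, 0.3478, 0.0247]
tool_rot: [-0.001, 0.994, -0.107, 0.001]
contact_force: [-0.1, -0.5, 6.0]
gripper_width: 0.456
grasp_force: 63.3
```

```bash
python3 -m inch '[{"dx":0,"dy":0,"dz":-0.03,"rx":0,"ry":0,"rz":0},{"dx":0,"dy":0,"dz":-0.07,"rx":0,"ry":0,"rz":0},{"dx":0,"dy":0,"dz":-0.12,"rx":0,"ry":0,"rz":0},{"dx":0,"dy":0,"dz":-0.15,"rx":0,"ry":0,"rz":0},{"dx":0,"dy":0,"dz":-0.15,"rx":0,"ry":0,"rz":0}]'
python3 - <<'E'
from h import *
go((.463,-.326,.14),-6.3)
E
```

```text
time: 18.65
tool_pos: [0.4392, 0.3485, 0.1476]
tool_rot: [-0.003, 0.994, -0.107, 0.003]
contact_force: [-0.4, 0.6, -0.6]
gripper_width: 0.454
grasp_force: 62.5
row {'dx': np.float64(0.2084), 'dy': np.float64(0.8176), 'dz': np.float64(0.0061), 'rx': np.float64(-0.0037), 'ry': np.float64(-0.0043), 'rz': np.float64(-0.0696)} mm [166.7 654.1   4.8] deg [-0.3 -0.4 -6. ] q6 2.32
```

```bash
python3 -m inch '[{"dx":0.012,"dy":0.045,"dz":0,"rx":0,"ry":0,"rz":0},{"dx":0.026,"dy":0.1,"dz":0,"rx":0,"ry":0,"rz":0},{"dx":0.04,"dy":0.155,"dz":0,"rx":0,"ry":0,"rz":0},{"dx":0.054,"dy":0.21,"dz":0,"rx":0,"ry":0,"rz":0},{"dx":0.068,"dy":0.265,"dz":0,"rx":0,"ry":0,"rz":0}]' >/dev/null
python3 -m inch '[{"dx":0.014,"dy":0.055,"dz":0,"rx":0,"ry":0,"rz":0},{"dx":0.028,"dy":0.11,"dz":0,"rx":0,"ry":0,"rz":0},{"dx":0.042,"dy":0.165,"dz":0,"rx":0,"ry":0,"rz":0},{"dx":0.056,"dy":0.22,"dz":0,"rx":0,"ry":0,"rz":0},{"dx":0.07,"dy":0.275,"dz":0,"rx":0,"ry":0,"rz":0}]'
python3 -m inch '[{"dx":0.014,"dy":0.05,"dz":0,"rx":0,"ry":0,"rz":0},{"dx":0.014,"dy":0.05,"dz":0,"rx":0,"ry":0,"rz":0}]'
python3 - <<'E'
from h import *
go((.463,-.326,.14),-6.3)
E
```

```text
time: 19.65
tool_pos: [0.4514, -0.0999, 0.1408]
tool_rot: [-0.0, 0.994, -0.107, -0.001]
contact_force: [0.3, 0.1, -0.9]
gripper_width: 0.457
grasp_force: 62.4
time: 19.85
tool_pos: [0.4542, -0.1437, 0.1412]
tool_rot: [0.0, 0.994, -0.11, -0.001]
contact_force: [-1.2, 0.6, -1.3]
gripper_width: 0.452
grasp_force: 62.4
row {'dx': np.float64(0.0606), 'dy': np.float64(0.22), 'dz': np.float64(0.0016), 'rx': np.float64(0.0005), 'ry': np.float64(0.0015), 'rz': np.float64(-0.0737)} mm [ 48.4 176.    1.3] deg [ 0.   0.1 -6.3] q6 1.33
```

```bash
python3 -m inch '[{"dx":0.014,"dy":0.05,"dz":0,"rx":0,"ry":0,"rz":-0.02},{"dx":0.028,"dy":0.105,"dz":0,"rx":0,"ry":0,"rz":-0.04},{"dx":0.042,"dy":0.16,"dz":0,"rx":0,"ry":0,"rz":-0.06},{"dx":0.06,"dy":0.218,"dz":0,"rx":0,"ry":0,"rz":-0.072},{"dx":0.06,"dy":0.218,"dz":0,"rx":0,"ry":0,"rz":-0.072}]' >/dev/null
python3 -m inch '[{"dx":0,"dy":0,"dz":0,"rx":0,"ry":0,"rz":0},{"dx":0,"dy":0,"dz":0,"rx":0,"ry":0,"rz":0}]'
python3 - <<'E'
from h import *
go((.463,-.326,.0247),-6.3)
E
```

```text
time: 20.55
tool_pos: [0.4645, -0.319, 0.1413]
tool_rot: [-0.001, 0.999, -0.053, -0.001]
contact_force: [0.3, 1.1, -0.7]
gripper_width: 0.455
grasp_force: 62.4
row {'dx': np.float64(-0.0006), 'dy': np.float64(0.0092), 'dz': np.float64(0.1458), 'rx': np.float64(-0.0013), 'ry': np.float64(0.0014), 'rz': np.float64(0.0028)} mm [ -0.5   7.3 116.6] deg [-0.1  0.1  0.2] q6 0.94
```

```bash
python3 -m inch '[{"dx":0,"dy":0.009,"dz":0.045,"rx":0,"ry":0,"rz":0},{"dx":0,"dy":0.009,"dz":0.09,"rx":0,"ry":0,"rz":0},{"dx":0,"dy":0.009,"dz":0.12,"rx":0,"ry":0,"rz":0},{"dx":0,"dy":0.009,"dz":0.138,"rx":0,"ry":0,"rz":0},{"dx":0,"dy":0.009,"dz":0.143,"rx":0,"ry":0,"rz":0}]' && python3 -m inch '[{"dx":0,"dy":0,"dz":0.002,"rx":0,"ry":0,"rz":0},{"dx":0,"dy":0,"dz":0.003,"rx":0,"ry":0,"rz":0},{"dx":0,"dy":0,"dz":0.003,"rx":0,"ry":0,"rz":0}]'
```

```text
time: 21.05
tool_pos: [0.4633, -0.3257, 0.0265]
tool_rot: [-0.001, 0.999, -0.053, -0.001]
contact_force: [0.4, -0.4, -0.6]
gripper_width: 0.451
grasp_force: 62.4
time: 21.35
tool_pos: [0.4652, -0.3285, 0.0277]
tool_rot: [0.001, 0.999, -0.053, 0.001]
contact_force: [0.7, 0.2, -2.3]
gripper_width: 0.458
grasp_force: 62.4
```

```bash
python3 -m inch '[{"dx":-0.002,"dy":-0.003,"dz":0.002,"rx":0,"ry":0,"rz":0},{"dx":-0.002,"dy":-0.003,"dz":0.0035,"rx":0,"ry":0,"rz":0},{"dx":-0.002,"dy":-0.003,"dz":0.0035,"rx":0,"ry":0,"rz":0}]' && python3 -m inch '[{"dx":0,"dy":0,"dz":0.0015,"rx":0,"ry":0,"rz":0},{"dx":0,"dy":0,"dz":0.0015,"rx":0,"ry":0,"rz":0}]'
```

```text
time: 21.65
tool_pos: [0.4633, -0.3255, 0.0248]
tool_rot: [0.0, 0.999, -0.053, 0.0]
contact_force: [-2.5, 2.4, 4.4]
gripper_width: 0.454
grasp_force: 63.1
time: 21.85
tool_pos: [0.4635, -0.3257, 0.0247]
tool_rot: [0.0, 0.999, -0.053, 0.0]
contact_force: [-4.3, 3.3, 12.1]
gripper_width: 0.455
grasp_force: 64.0
```

```bash
python3 -m inch '[{"dx":0,"dy":0,"dz":-0.0015,"rx":0,"ry":0,"rz":0},{"dx":0,"dy":0,"dz":-0.0015,"rx":0,"ry":0,"rz":0},{"dx":0,"dy":0,"dz":-0.0015,"rx":0,"ry":0,"rz":0},{"dx":0,"dy":0,"dz":-0.0015,"rx":0,"ry":0,"rz":0},{"dx":0,"dy":0,"dz":-0.0015,"rx":0,"ry":0,"rz":0}]' 1 && python3 -m inch '[{"dx":0,"dy":0,"dz":0,"rx":0,"ry":0,"rz":0},{"dx":0,"dy":0,"dz":-0.03,"rx":0,"ry":0,"rz":0},{"dx":0,"dy":0,"dz":-0.08,"rx":0,"ry":0,"rz":0},{"dx":0,"dy":0,"dz":-0.14,"rx":0,"ry":0,"rz":0},{"dx":0,"dy":0,"dz":-0.14,"rx":0,"ry":0,"rz":0}]' >/dev/null
python3 -m inch '[{"dx":-0.0625,"dy":0,"dz":-0.14,"rx":0,"ry":0,"rz":0},{"dx":-0.0625,"dy":0,"dz":-0.14,"rx":0,"ry":0,"rz":0},{"dx":-0.0625,"dy":0,"dz":-0.14,"rx":0,"ry":0,"rz":0},{"dx":-0.0625,"dy":0,"dz":-0.14,"rx":0,"ry":0,"rz":0}]'
python3 - <<'E'
from h import *
c,im=grab("wrist","w8.png")
for n,z in [("center_orange",.056),("dock_orange",.006)]: print(n,rect("wrist",c,n,z))
go((.563,.129,.2),25.7)
E
```

```text
time: 22.35
tool_pos: [0.4628, -0.3252, 0.023]
tool_rot: [-0.0, 0.999, -0.053, -0.0]
contact_force: [0.3, -0.3, 0.5]
gripper_width: 0.999
grasp_force: 0.0
time: 23.25
tool_pos: [0.414, -0.3215, 0.252]
tool_rot: [0.003, 0.999, -0.054, 0.003]
contact_force: [1.1, -0.5, -0.1]
gripper_width: 0.996
grasp_force: 0.0
center_orange {'conf': 0.56, 'c': (0.4607, -0.3249), 's': (41, 68), 'ang': 83.8, 'bbox': [313.0, 137.0, 36.0, 58.0]}
dock_orange {'conf': 0.74, 'c': (0.4615, -0.3259), 's': (100, 111), 'ang': 83.8, 'bbox': [318.0, 132.0, 79.0, 85.0]}
row {'dx': np.float64(0.127), 'dy': np.float64(-0.5773), 'dz': np.float64(0.0575), 'rx': np.float64(-0.0014), 'ry': np.float64(0.0008), 'rz': np.float64(-0.3702)} mm [ 101.6 -461.8   46. ] deg [ -0.1   0.1 -31.8] q6 0.88
```

View pics/w8.png

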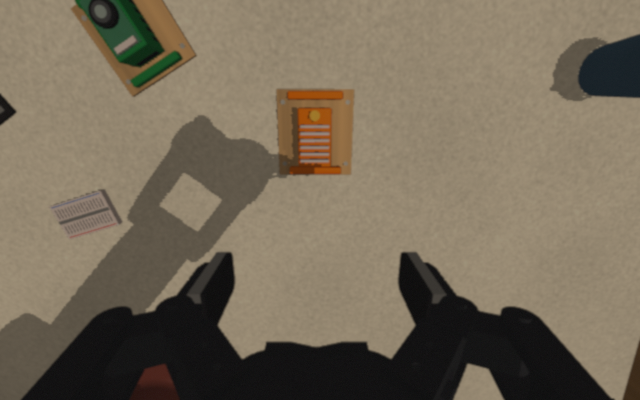

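The orange module is in its dock and aligned (313,137 against 318,132). Now back to blue on the mat.

```bash
python3 -m inch '[{"dx":0.06,"dy":-0.28,"dz":0,"rx":0,"ry":0,"rz":0},{"dx":0.06,"dy":-0.28,"dz":0,"rx":0,"ry":0,"rz":0},{"dx":0.06,"dy":-0.28,"dz":0,"rx":0,"ry":0,"rz":0},{"dx":0.06,"dy":-0.28,"dz":0,"rx":0,"ry":0,"rz":0},{"dx":0.06,"dy":-0.28,"dz":0,"rx":0,"ry":0,"rz":0}]'  >/dev/null
python3 -m inch '[{"dx":0.067,"dy":-0.297,"dz":0.057,"rx":0,"ry":0,"rz":-0.37},{"dx":0.067,"dy":-0.297,"dz":0.057,"rx":0,"ry":0,"rz":-0.37},{"dx":0.067,"dy":-0.297,"dz":0.057,"rx":0,"ry":0,"rz":-0.37},{"dx":0.067,"dy":-0.297,"dz":0.057,"rx":0,"ry":0,"rz":-0.37},{"dx":0.067,"dy":-0.297,"dz":0.057,"rx":0,"ry":0,"rz":-0.37}]' 
python3 -m inch '[{"dx":0,"dy":0,"dz":0,"rx":0,"ry":0,"rz":0},{"dx":0,"dy":0,"dz":0,"rx":0,"ry":0,"rz":0}]'
python3 - <<'E'
from h import *
c,im=grab("wrist")
print(rect("wrist",c,"center_blue",.056))
go((.5628,.129,.018),25.7)
E
```

```text
time: 24.4
tool_pos: [0.5625, 0.1307, 0.198]
tool_rot: [-0.0, 0.975, 0.224, -0.002]
contact_force: [0.3, -0.3, 0.2]
gripper_width: 1.002
grasp_force: 0.0
time: 24.6
tool_pos: [0.5621, 0.1294, 0.1983]
tool_rot: [-0.0, 0.975, 0.224, -0.003]
contact_force: [-0.0, 0.3, -1.5]
gripper_width: 1.001
grasp_force: 0.0
{'conf': 0.59, 'c': (0.5656, 0.1309), 's': (75, 38), 'ang': 25.5, 'bbox': [317.0, 181.0, 37.0, 71.0]}
row {'dx': np.float64(0.0014), 'dy': np.float64(-0.0013), 'dz': np.float64(0.2276), 'rx': np.float64(-0.0004), 'ry': np.float64(0.0018), 'rz': np.float64(-0.0004)} mm [  1.1  -1.  182.1] deg [-0.   0.2 -0. ] q6 1.22
```

```bash
python3 -m inch '[{"dx":0.001,"dy":-0.001,"dz":0.055,"rx":0,"ry":0,"rz":0},{"dx":0.001,"dy":-0.001,"dz":0.11,"rx":0,"ry":0,"rz":0},{"dx":0.001,"dy":-0.001,"dz":0.16,"rx":0,"ry":0,"rz":0},{"dx":0.001,"dy":-0.001,"dz":0.2,"rx":0,"ry":0,"rz":0},{"dx":0.001,"dy":-0.001,"dz":0.228,"rx":0,"ry":0,"rz":0}]' && 
python3 -m inch '[{"dx":0,"dy":0,"dz":0,"rx":0,"ry":0,"rz":0},{"dx":0,"dy":0,"dz":0,"rx":0,"ry":0,"rz":0}]' && python3 -m inch '[{"dx":0,"dy":0,"dz":0,"rx":0,"ry":0,"rz":0},{"dx":0,"dy":0,"dz":0,"rx":0,"ry":0,"rz":0},{"dx":0,"dy":0,"dz":0,"rx":0,"ry":0,"rz":0},{"dx":0,"dy":0,"dz":0,"rx":0,"ry":0,"rz":0},{"dx":0,"dy":0,"dz":0,"rx":0,"ry":0,"rz":0}]' -1 && python3 -m inch '[{"dx":0,"dy":0,"dz":0,"rx":0,"ry":0,"rz":0},{"dx":0,"dy":0,"dz":0,"rx":0,"ry":0,"rz":0},{"dx":0,"dy":0,"dz":0,"rx":0,"ry":0,"rz":0}]' && python3 -m inch '[{"dx":0,"dy":0,"dz":-0.03,"rx":0,"ry":0,"rz":0},{"dx":0,"dy":0,"dz":-0.07,"rx":0,"ry":0,"rz":0},{"dx":0,"dy":0,"dz":-0.12,"rx":0,"ry":0,"rz":0},{"dx":0,"dy":0,"dz":-0.12,"rx":0,"ry":0,"rz":0},{"dx":0,"dy":0,"dz":-0.12,"rx":0,"ry":0,"rz":0}]'
python3 - <<'E'
from h import *
go((.435,.349,.115),-11.5)
E
```

```text
time: 25.2
tool_pos: [0.5619, 0.1275, 0.0164]
tool_rot: [-0.0, 0.975, 0.221, -0.002]
contact_force: [-0.9, 0.1, 0.4]
gripper_width: 1.001
grasp_force: 0.0
time: 25.4
tool_pos: [0.5639, 0.1283, 0.0197]
tool_rot: [0.0, 0.975, 0.221, -0.0]
contact_force: [0.2, 0.2, -0.1]
gripper_width: 1.002
grasp_force: 0.0
time: 25.9
tool_pos: [0.565, 0.1294, 0.021]
tool_rot: [0.0, 0.975, 0.222, 0.001]
contact_force: [-0.5, -0.8, 6.6]
gripper_width: 0.456
grasp_force: 63.0
time: 26.2
tool_pos: [0.5651, 0.1294, 0.021]
tool_rot: [0.0, 0.975, 0.222, 0.001]
contact_force: [-0.3, -0.1, 6.0]
gripper_width: 0.461
grasp_force: 63.0
time: 26.7
tool_pos: [0.564, 0.1294, 0.1159]
tool_rot: [0.0, 0.975, 0.222, 0.001]
contact_force: [-0.4, -0.4, -2.5]
gripper_width: 0.454
grasp_force: 62.4
row {'dx': np.float64(-0.0263), 'dy': np.float64(-0.3173), 'dz': np.float64(0.0009), 'rx': np.float64(0.0), 'ry': np.float64(-0.0009), 'rz': np.float64(0.4328)} mm [ -21.  -253.8    0.7] deg [ 0.  -0.1 37.2] q6 1.22
```

```bash
python3 -m inch '[{"dx":-0.005,"dy":-0.05,"dz":0,"rx":0,"ry":0,"rz":0.08},{"dx":-0.01,"dy":-0.105,"dz":0,"rx":0,"ry":0,"rz":0.17},{"dx":-0.015,"dy":-0.16,"dz":0,"rx":0,"ry":0,"rz":0.26},{"dx":-0.02,"dy":-0.215,"dz":0,"rx":0,"ry":0,"rz":0.35},{"dx":-0.025,"dy":-0.27,"dz":0,"rx":0,"ry":0,"rz":0.43}]' >/dev/null
python3 -m inch '[{"dx":0,"dy":0,"dz":0,"rx":0,"ry":0,"rz":0},{"dx":0,"dy":0,"dz":0,"rx":0,"ry":0,"rz":0}]'
python3 - <<'E'
from h import *
go((.436,.349,.115),-11.5)
E
```

```text
time: 27.4
tool_pos: [0.4501, 0.3151, 0.1127]
tool_rot: [0.001, 0.995, -0.097, -0.002]
contact_force: [-0.6, -0.6, -2.7]
gripper_width: 0.457
grasp_force: 62.2
row {'dx': np.float64(-0.0254), 'dy': np.float64(-0.0382), 'dz': np.float64(-0.003), 'rx': np.float64(0.0022), 'ry': np.float64(0.0021), 'rz': np.float64(0.0049)} mm [-20.3 -30.6  -2.4] deg [0.2 0.2 0.4] q6 2.24
```

```bash
python3 -m inch '[{"dx":-0.0255,"dy":-0.038,"dz":0,"rx":0,"ry":0,"rz":0.004},{"dx":-0.0255,"dy":-0.038,"dz":0,"rx":0,"ry":0,"rz":0.004},{"dx":-0.0255,"dy":-0.038,"dz":0,"rx":0,"ry":0,"rz":0.004}]'
python3 - <<'E'
from h import *
go((.436,.349,.021),-11.5)
E
```

```text
time: 27.7
tool_pos: [0.438, 0.3479, 0.114]
tool_rot: [0.001, 0.995, -0.101, -0.001]
contact_force: [-0.1, -0.4, -2.2]
gripper_width: 0.454
grasp_force: 62.2
row {'dx': np.float64(-0.0026), 'dy': np.float64(-0.0011), 'dz': np.float64(0.1163), 'rx': np.float64(0.0014), 'ry': np.float64(0.0008), 'rz': np.float64(-0.0012)} mm [-2.1 -0.9 93. ] deg [ 0.1  0.1 -0.1] q6 2.31
```

```bash
python3 -m inch '[{"dx":-0.002,"dy":-0.002,"dz":0.04,"rx":0,"ry":0,"rz":0},{"dx":-0.002,"dy":-0.002,"dz":0.08,"rx":0,"ry":0,"rz":0},{"dx":-0.002,"dy":-0.002,"dz":0.102,"rx":0,"ry":0,"rz":0},{"dx":-0.002,"dy":-0.002,"dz":0.114,"rx":0,"ry":0,"rz":0},{"dx":-0.002,"dy":-0.002,"dz":0.114,"rx":0,"ry":0,"rz":0}]' && python3 -m inch '[{"dx":0,"dy":0,"dz":0.002,"rx":0,"ry":0,"rz":0},{"dx":0,"dy":0,"dz":0.002,"rx":0,"ry":0,"rz":0}]'
```

```text
time: 28.2
tool_pos: [0.4368, 0.3495, 0.0229]
tool_rot: [0.001, 0.995, -0.102, -0.001]
contact_force: [0.3, -0.6, -1.2]
gripper_width: 0.453
grasp_force: 62.5
time: 28.4
tool_pos: [0.4376, 0.351, 0.0233]
tool_rot: [-0.0, 0.995, -0.101, 0.001]
contact_force: [-0.1, -1.2, -1.8]
gripper_width: 0.455
grasp_force: 62.5
```

```bash
python3 -m inch '[{"dx":-0.002,"dy":0.002,"dz":0.002,"rx":0,"ry":0,"rz":0},{"dx":-0.002,"dy":0.002,"dz":0.0025,"rx":0,"ry":0,"rz":0}]' && python3 -m inch '[{"dx":0,"dy":0,"dz":0.0015,"rx":0,"ry":0,"rz":0},{"dx":0,"dy":0,"dz":0.0015,"rx":0,"ry":0,"rz":0}]'
```

```text
time: 28.6
tool_pos: [0.4349, 0.3497, 0.021]
tool_rot: [-0.0, 0.995, -0.101, 0.0]
contact_force: [-1.7, 0.1, 1.0]
gripper_width: 0.459
grasp_force: 63.1
time: 28.8
tool_pos: [0.435, 0.3498, 0.0209]
tool_rot: [0.0, 0.995, -0.101, -0.0]
contact_force: [-3.5, -3.2, 7.4]
gripper_width: 0.452
grasp_force: 63.5
```

```bash
python3 -m inch '[{"dx":0,"dy":0,"dz":-0.0015,"rx":0,"ry":0,"rz":0},{"dx":0,"dy":0,"dz":-0.0015,"rx":0,"ry":0,"rz":0},{"dx":0,"dy":0,"dz":-0.0015,"rx":0,"ry":0,"rz":0},{"dx":0,"dy":0,"dz":-0.0015,"rx":0,"ry":0,"rz":0},{"dx":0,"dy":0,"dz":-0.0015,"rx":0,"ry":0,"rz":0}]' 1 && python3 -m inch '[{"dx":0,"dy":0,"dz":0,"rx":0,"ry":0,"rz":0},{"dx":0,"dy":0,"dz":-0.03,"rx":0,"ry":0,"rz":0},{"dx":0,"dy":0,"dz":-0.08,"rx":0,"ry":0,"rz":0},{"dx":0,"dy":0,"dz":-0.14,"rx":0,"ry":0,"rz":0},{"dx":0,"dy":0,"dz":-0.14,"rx":0,"ry":0,"rz":0}]' >/dev/null
python3 -m inch '[{"dx":-0.04,"dy":0,"dz":-0.12,"rx":0,"ry":0,"rz":0},{"dx":-0.04,"dy":0,"dz":-0.12,"rx":0,"ry":0,"rz":0},{"dx":-0.04,"dy":0,"dz":-0.12,"rx":0,"ry":0,"rz":0},{"dx":-0.04,"dy":0,"dz":-0.12,"rx":0,"ry":0,"rz":0}]'
python3 - <<'E'
from h import *
c,im=grab("wrist","w9.png")
for n,z in [("center_blue",.056),("dock_blue",.006)]: print(n,rect("wrist",c,n,z))
c,im=grab("top","top9.png")
for n,z in [("spool",.03),("breadboard",.01),("screwdriver",.013),("center_green",.056),("center_orange",.056)]: print(n,rect("top",c,n,z))
E
```

```text
time: 29.3
tool_pos: [0.4348, 0.3497, 0.0204]
tool_rot: [0.0, 0.995, -0.101, -0.0]
contact_force: [-0.1, -0.2, -0.9]
gripper_width: 1.0
grasp_force: 0.0
time: 30.2
tool_pos: [0.4041, 0.3568, 0.2304]
tool_rot: [-0.001, 0.995, -0.101, 0.002]
contact_force: [0.7, -0.8, -1.8]
gripper_width: 1.001
grasp_force: 0.0
center_blue {'conf': 0.65, 'c': (0.4337, 0.3501), 's': (38, 70), 'ang': 79.6, 'bbox': [317.0, 152.0, 34.0, 60.0]}
dock_blue {'conf': 0.84, 'c': (0.4353, 0.3489), 's': (101, 112), 'ang': 78.2, 'bbox': [319.0, 145.0, 85.0, 90.0]}
spool {'conf': 0.72, 'c': (0.7266, 0.0091), 's': (50, 54), 'ang': 64.8, 'bbox': [337.0, 133.0, 19.0, 20.0]}
breadboard {'conf': 0.58, 'c': (0.3836, 0.0162), 's': (56, 83), 'ang': 11.5, 'bbox': [331.0, 266.0, 31.0, 26.0]}
screwdriver {'conf': 0.72, 'c': (0.3826, 0.0165), 's': (54, 84), 'ang': 12.5, 'bbox': [331.0, 265.0, 32.0, 25.0]}
center_green {'conf': 0.58, 'c': (0.6019, -0.1183), 's': (74, 46), 'ang': 22.7, 'bbox': [387.0, 181.0, 28.0, 28.0]}
center_orange {'conf': 0.77, 'c': (0.4592, -0.3167), 's': (51, 70), 'ang': 84.0, 'bbox': [463.0, 238.0, 21.0, 29.0]}
```

View pics/w9.png

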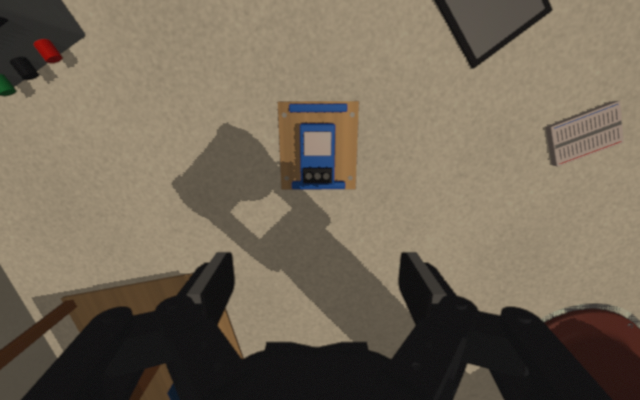

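View pics/top9.png

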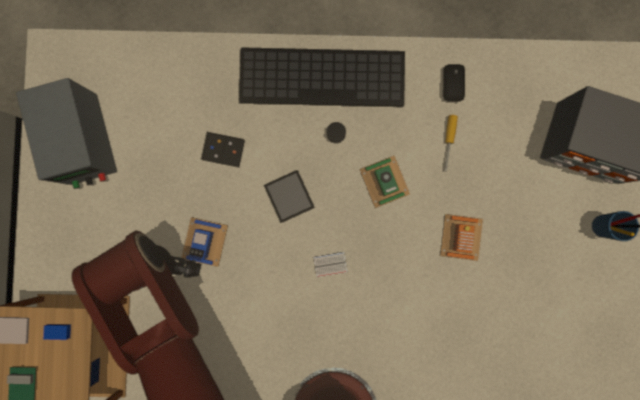

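All three modules are in their own docks: blue (203,241), green (386,181) and orange (463,238). The spool, breadboard and screwdriver (450,140) haven't moved; the net's screwdriver report was the breadboard by mistake.

```bash
python3 -c "
from plant import ticket
print(ticket.job_done())"
```

```text
the job is handed in; nothing more can be done
None
```

The job is handed in: blue, green and orange each stand in the dock of their own colour, within about 3 mm of centre by the wrist camera, after blue was set down on the mat on the way; the breadboard, spool and screwdriver were not moved, and no verdict was returned.

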